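# Close the instrument box and hold the code reader over its label

## Task

The packed instrument box is to be booked in: set its loose lid on it so that it sits fully down and level all round (either way round; set it down, do not drop it). Then draw the hand-held code reader out of its leaning holder, turn it window down and hold it still over the bar code on the lid, about 8 cm above it, looking straight down on the middle of the code with the long side of its window running across the bars, and without touching box or lid. Finish while still holding the reader there; do not push the box or the other things on the counter about.

Things in the scene. Friction and masses are not known exactly. Their poses are not given: they have to be found in the camera images.
- box: Open aluminium instrument box, loose, about 1.1 kg, 170 x 114 mm outside and 52 mm high, walls 3 mm, a clamp and tweezers lying fixed on its floor. Origin: centre of its underside; x along its 170 mm side, y along its 114 mm side, z up. The rim is at z = 0.052 of its frame.
- lid: Loose aluminium lid of the box, about 0.26 kg, lying skirt down. Plate 180 x 124 x 4 mm; skirt 12 mm deep, 174 x 118 mm inside (2 mm play a side over the box). Origin: centre of the skirt's lower edge; x along the 180 mm side, z up; plate top z = 0.016. Seated: origin 40 mm above the box's origin, x along the box's x either way round. Label on its +x half, field of small holes on its -x half.
- lid_grip (a point): Centre of the lid's straight black grip bar, z = 0.042 of the lid, 26 mm above its plate, axes as the lid's. The bar spans the lid's middle along its y: 78 mm long, 12 mm thick along x, 12 mm high, on two posts at y = +-33 mm.
- label (a point): Middle of the bar code on the lid's top, 52 mm from the lid's centre along +x of the lid. The code is 45 mm long along the lid's x; its bars run along the lid's y, so 'across the bars' is along the lid's x. Axes as the lid's, z up.
- holder: Fixed grey desk holder of the reader: foot 130 x 105 mm, and a rectangular sleeve 60 mm deep, inside 40 x 48 mm, open at its upper end, that leans 40 degrees from the vertical towards the holder's -x side (roughly to the robot's left). Origin: centre under the foot, z up; its yaw varies.
- holder_seat (a point): Centre of the sleeve's floor (axes as the holder's), 47 mm above the counter. The sleeve's axis rises from here along (-0.643, 0, 0.766) of the holder's frame; its mouth is 60 mm up that axis.
- reader: White stick-shaped code reader, loose, about 0.2 kg, 165 mm long, nose down in the sleeve. Origin: centre of the window in its nose; z from the window to the tail; y along the long side of the 36 x 22 mm window. Head 36 (x) x 44 (y) mm, 60 mm long, 2 mm play a side in the sleeve; handle 26 (x) x 32 (y) mm, z = 0.070 to 0.165. Looks along its -z. Not locked: it draws out along its z.
- reader_grip (a point): Middle of the reader's handle 22 mm from the tail, 143 mm from the window on its z axis; axes as the reader's. 32 mm wide along y here: with the fingers in line with the reader they pinch it along y.
- timer: Bystander, loose: round bench timer, 66 x 66 x 44 mm. Origin: centre of its underside.
- dish: Bystander, loose: kidney dish, 95 x 201 x 33 mm. Origin: centre of its underside.
- clips: Bystander, loose: small clear tray with clips, 101 x 91 x 33 mm. Origin: centre of its underside.
- cup: Bystander, loose: clear plastic cup, 61 mm wide, 50 mm high. Origin: centre of its underside.
- cap: Bystander, loose: clear funnel cap, 33 mm wide, 27 mm high. Origin: centre of its underside.
- syringe: Bystander, loose: syringe lying on its side, 134 mm long. Origin: centre of its underside.

How it is judged (in metres and radians):
On the way, in this order (a step that is already met when the one before it is completed fails the run):
1. the lid is seated on the box, level and let go (x of lid in the frame of box between -0.006 and 0.006 m and y of lid in the frame of box between -0.006 and 0.006 m and z of lid in the frame of box between 0.037 and 0.043 m and angle between the z axis of lid and the z axis of box, either way round below 0.03 rad and angle between lid's own z axis and vertical below 0.04 rad and contact force between the fingers and lid below 0.1 N), for 0.3 s.
2. the reader is drawn out of its holder in the gripper (distance between reader and holder_seat above 0.08 m and contact force between the fingers and reader above 0.5 N), for 0.2 s.
At the end, for the whole second after the job is handed in: Lid seated on the box (6 mm, 3 mm in height, 0.03 rad), let go; gripper holds the reader still, upright within 0.2 rad, window down, 40-130 mm from the code, code within 25 mm of its axis, window long side within 0.26 rad of the lid's x, touching neither lid, box nor holder (all of step 1 and angle between reader's own z axis and vertical below 0.2 rad and x of label in the frame of reader between -0.025 and 0.025 m and y of label in the frame of reader between -0.025 and 0.025 m and z of label in the frame of reader between -0.13 and -0.04 m and angle between the y axis of reader and the x axis of lid, either way round below 0.26 rad and contact force between the fingers and reader above 0.5 N and linear speed of reader below 0.03 m/s and contact force between reader and lid below 0.1 N and contact force between reader and box below 0.1 N and contact force between reader and holder below 0.1 N); the arm keeps its last pose, push and grip.
It fails at once if the lid is let go more than 2 cm above its seat (height (world z) of lid above 0.062 m and contact force between the fingers and lid below 0.02 N).
It fails at once if the reader knocks against the box or its lid (contact force between reader and lid above 2 N or contact force between reader and box above 2 N).
It fails at once if the box is pushed more than 4 cm (distance of box from where it was at the start of the episode above 0.04 m).
It fails at once if a bystander is pushed more than 3 cm (distance of any of timer, dish, clips, cup, cap, syringe from where it was at the start of the episode above 0.03 m).
It also fails if it takes over 58 s, if anything falls off the work surface, if the arm or the gripper's body presses on something with over 40 N, if the wrist force passes 120 N, or if a joint passes its speed limit or range.

## Robot

A 6-joint arm with a two-finger parallel gripper is mounted at the origin on a cart in front of the work surface, level with it; the furniture and walls round the work are solid. World frame = base frame: x ahead of the robot, y to its left, z up, the work surface at z = 0. Lengths are in m, angles in degrees, forces in N, time in s.
With the tool pointing down it reaches from about 0.3 to 0.75 m from the base axis. Payload 8.5 kg.
Tool frame: the origin (TCP) lies midway between the tips of the shut fingers; the grasp point (between the pads) lies 19 mm behind it; z points along the fingers, y is the line along which they close (so a half turn about z gives the same grasp; the last joint's range is limited). The gripper opens to 85 mm and grips with 20 to 120 N. Pads are 22 mm wide; open, the fingers measure 114 mm over their backs; the gripper's body (76 mm by 85 mm) begins 54 mm behind the grasp point. The pads swing forward as they close: fully open they stand 13 mm farther back than shut.
Start: joints at [-81.492, 21.807, 74.336, -0, 83.858, -12.336], TCP at [0.196, -0.514, 0.231] pointing down, gripper open.
Joint ranges: [-178.18, 178.18], [-50.72, 133.34], [12.68, 142.11], [-81.47, 261.47], [9.98, 163.14], [-165.26, 165.26]. Speed limits (degrees/s): [136.94, 136.94, 180, 180, 180, 180].

## Interface

Orientations are given as a 3x3 rotation matrix whose columns are the frame's x, y, z axes.
In Python, from rig import env, get_image, close_job gives the robot as it stands.
- The arm moves only by the tool step_arm, never from a script. Its argument "targets" is a list of rows, each a list of 2 entries, a list of its own where there are three numbers: the shift along the tool's x, y, z as a fraction of full scale, then the turn, a rotation vector about the tool's x, y, z as a fraction of full scale. In form: [[[x, y, z], [wx, wy, wz]], ...]. A call has 1 to 10 rows; each row is the pose to reach, as a shift and turn from the pose commanded when the call began, along the tool's axes at that moment; what a row does not reach only later rows make up. Full scale, the value 1, is 0.3 m for a shift and 45 degrees for a turn. A row lasts 1/12 s, in which the tool goes at most 41.7 mm and 7.16 degrees, less where a joint would pass 70% of its speed; a pose out of reach is approached as far as the arm can. A call with a number of a shift or a turn outside -1 to 1 is refused whole. A call with a gripper value outside its range is refused whole. "jaw" is the finger opening in mm, from 0 to 85.4, set as the call begins (left out, the last holds). The fingers move at their own pace and stop on an object; "grip_force" is the grip in N (left out, the last holds). Time passes only in rows, so rows that repeat a pose let the fingers close. It gives the time, the measured TCP pose, the force, the opening and the grip force at its end, in the units of the state.
- env.observe(): the state, without advancing time (a new reading comes with each control period).
- get_image(name): name is "side" or "top" or "wrist"; returns a dict with "img" (384x512x3 uint8, red, green, blue), "z_map" (384x512 float32, m along the optical axis (not along the pixel's ray), 0 where there is no reading), "intrinsics" (3x3 intrinsics, pixels), "rvec" (rotation vector, rad) and "tvec" (3), from world to camera coordinates, as OpenCV has them. Camera axes: x right, y down, z forward; pixel columns grow to the right and rows downward; lengths in m; the calibration is good to about 2 mm. A picture is of the moment at which its call begins.
- close_job(): hands the job in; it is judged then, once.
The state is a dict: "time_s": time; "q": joint angles; "qvel": joint speeds; "joint_efforts": joint torques, N m; "position": TCP position; "tool_rot": TCP orientation; "ft_force": force on the tool from outside, world axes, zero at the start; "wrist_torque": the same for the moment, N m; "grip_width": finger opening in m; "gripper_force": force on a finger pad.
Only numpy, scipy, OpenCV 4.12 (cv2) and the standard library are available. Lean on these libraries where they do the work, as an engineer would, in place of code of your own. Each camera call takes 0.05 s, during which the arm holds its last target. There are 200 camera calls.

## Working session

There is one attempt and no reset: what is moved stays moved. The work goes in short steps, Python scripts to look and compute and a tool call to move; the robot and the scene stay as the last step left them, time stands still between calls to the robot, and variables do not carry over. Pictures are saved under pics/ and viewed, at most 10 in all, crops included, and the job is handed in when it is done.

Besides the shell and the picture viewer there is one more tool, called after "Emit:" by a JSON object that holds its "op" and its "data", one argument or row to a line. step_arm: Moves the arm, as the interface text tells. Its arguments: {"type":"object","properties":{"targets":{"type":"array","items":{"type":"array"}},"jaw":{"type":"number"},"grip_force":{"type":"number"}},"required":["targets"]}

```bash
ls; mkdir -p pics
cat > h.py <<'E'
import numpy as np, cv2
from rig import env, get_image, close_job
def cam(n):
    d=get_image(n); d['R']=cv2.Rodrigues(np.array(d['rvec'],float))[0]; d['t']=np.array(d['tvec'],float).reshape(3); d['K']=np.array(d['intrinsics'],float); return d
def cloud(d):
    z=d['z_map']; v,u=np.indices(z.shape); K=d['K']
    P=np.stack([(u-K[0,2])/K[0,0]*z,(v-K[1,2])/K[1,1]*z,z],-1)
    P=(P-d['t'])@d['R']; P[z==0]=np.nan; return P
def ray(d,uv,h):
    uv=np.atleast_2d(uv).astype(float); r=np.c_[uv,np.ones(len(uv))]@np.linalg.inv(d['K']).T@d['R']; c=-d['R'].T@d['t']
    return c+r*((h-c[2])/r[:,2])[:,None]
def save(n,d): cv2.imwrite('pics/'+n+'.png',d['img'][:,:,::-1])
E
python3 - <<'E'
from h import *
import pickle
for n in ['top','side']:
    d=cam(n); save(n+'0',d); pickle.dump(d,open(n+'0.pkl','wb')); print(n,-d['R'].T@d['t'],d['R'][2],d['K'][0,0])
print(env.observe())
E
```

```text
pics
top [ 0.32332694 -0.10730095  1.35094052] [ 0.17777607 -0.0045248  -0.98406057] 440.391985242318
side [ 0.48134846 -1.09577098  0.78403942] [ 0.06597659  0.82569209 -0.56024964] 426.14154136432603
{'time_s': 0.1, 'q': array([-8.14909307e+01,  2.18377077e+01,  7.43783335e+01, -9.72852892e-04,
        8.38584609e+01, -1.23368357e+01]), 'qvel': array([ 0.02019896, -0.12525321, -0.15240258,  0.0865155 ,  0.04697056,
       -0.0137377 ]), 'joint_efforts': array([ 4.65728837e-03, -4.49219370e+01, -2.31658387e+01, -1.51650429e-04,
        3.64004511e-03,  1.16222782e-05]), 'position': array([ 0.19566594, -0.51374308,  0.23078033]), 'tool_rot': array([[ 9.34540244e-01,  3.55857399e-01, -2.09097172e-04],
       [ 3.55857364e-01, -9.34539399e-01,  1.28349447e-03],
       [ 2.61331457e-04, -1.27388600e-03, -9.99999154e-01]]), 'ft_force': array([-0.33733483,  0.09509208, -0.68593503]), 'wrist_torque': array([ 0.01519495, -0.00186169,  0.04171117]), 'gripper_force': 0.0, 'grip_width': 0.0853774839095636}
```

View pics/top0.png

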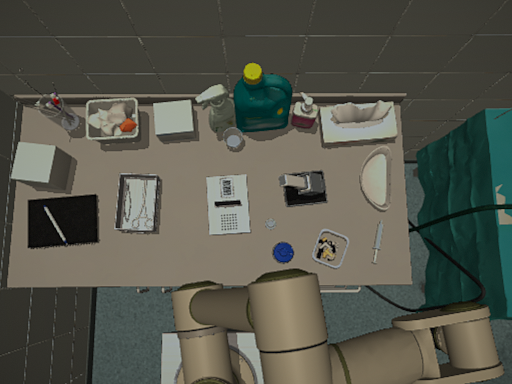

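View pics/side0.png

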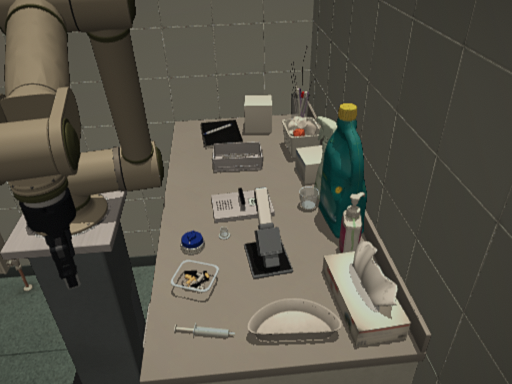

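Top view: box at (138,203), lid at (228,205) with its label towards row 188 (+x) and the black bar at row 204. The holder is at (305,188), with the reader leaning left to about (290,181). The cap at (270,224), timer (283,252) and clips (330,248) stand nearer the robot.

Run:
```python
from h import *
import pickle
d=pickle.load(open('top0.pkl','rb')); P=cloud(d); g=cv2.cvtColor(d['img'],cv2.COLOR_RGB2GRAY)
def rect(m,h,name):
    m=m.astype(np.uint8); n,l,s,c=cv2.connectedComponentsWithStats(m); i=1+np.argmax(s[1:,4]); 
    uv=np.argwhere(l==i)[:,::-1]; xy=ray(d,uv,h)[:,:2]
    (c,sz,a)=cv2.minAreaRect((xy*1000).astype(np.float32)); print(name,len(uv),np.round(c,1),np.round(sz,1),round(a,2)); return l==i
def win(u0,v0,u1,v1):
    w=np.zeros(g.shape,bool); w[v0:v1,u0:u1]=1; return w
w=win(105,165,172,240); print('box z pct',np.nanpercentile(P[w][:,2],[5,50,90,99]))
rect(w&(P[...,2]>.03),.052,'box rim')
w=win(195,165,258,242); z=P[...,2]; print('lid z',np.nanpercentile(z[w],[5,50,90,99]))
rect(w&(z>.009),.016,'lid'); rect(w&(z>.03),.048,'grip'); 
rect(w&(g<60),.048,'gripdark')
rect(win(275,165,335,212)&(g<50),.006,'foot')
m=win(270,160,335,212)
print('reader hi',np.nanmax(z[m]))
# depth pts of reader (white) & sleeve
hs=d['img'].astype(int).max(2); r=m&(z>.1)
q=P[r]; print(len(q)); c=q.mean(0); U,S,V=np.linalg.svd(q-c); print(c,S,V)
for n in [(250,260,90,60)]: pass
big=cv2.resize(d['img'][150:260,100:345],None,fx=3.2,fy=3.2,interpolation=cv2.INTER_CUBIC); cv2.imwrite('pics/c.png',big[:,:,::-1])
```

```text
box z pct [-0.00295362  0.00269521  0.02892684  0.05385921]
box rim 485 [532.8 235.9] [119.8 178.2] 87.37
lid z [-0.00283132  0.00597111  0.01944443  0.04845246]
lid 2341 [531.3 -33.1] [180.5 126.8] 3.74
grip 109 [530.9 -34.1] [12.8 75.4] 4.14
gripdark 91 [528.4 -36.9] [12.6 74.7] 4.94
foot 503 [ 562.6 -274.7] [ 60.6 124.3] 5.17
reader hi 0.184427855819712
452
[ 0.57525902 -0.23547201  0.13842263] [0.87922111 0.25200104 0.12644249] [[-0.08645326  0.73854453  0.66863877]
 [-0.99327872 -0.01205042 -0.11511809]
 [ 0.07696246  0.674097   -0.73462236]]
```

View pics/c.png

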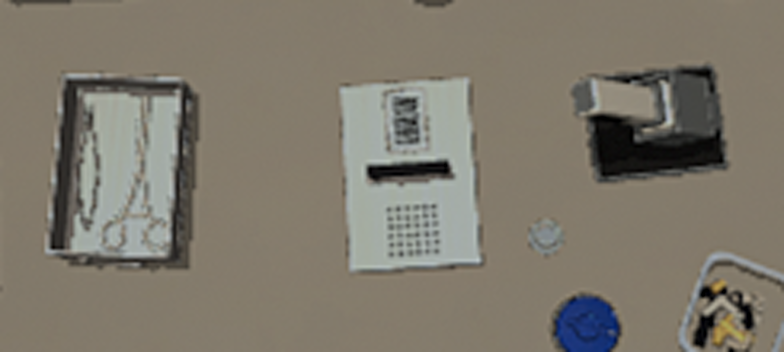

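```bash
cat >> h.py <<'E'
from scipy.spatial.transform import Rotation as Ro
def mv(p,R,ref=None):
    o=env.observe() if ref is None else ref; R0=np.array(o['tool_rot']); p0=np.array(o['position'])
    d=R0.T@(np.array(p)-p0)/.3; w=np.degrees(Ro.from_matrix(R0.T@R).as_rotvec())/45
    print('shift',np.round(d,4),'turn',np.round(w,4),'rows',max(np.linalg.norm(d)*.3/.0417,np.linalg.norm(w)*45/7.16))
def down(yaw): # tool y at yaw deg
    c,s=np.cos(np.radians(yaw)),np.sin(np.radians(yaw)); y=np.array([c,s,0]); z=np.array([0,0,-1.]); return np.c_[np.cross(y,z),y,z]
E
python3 - <<'E'
from h import *
d=cam('wrist'); o=env.observe(); c=-d['R'].T@d['t']; R=o['tool_rot']
print('cam in tool',R.T@(c-o['position']),'cam axes in tool (rows)',(d['R']@R).round(3),d['K'].round(1))
mv([.5,0.1,.36],down(3.7))
E
```

```text
cam in tool [ 0.07211318  0.00036759 -0.14278867] cam axes in tool (rows) [[-0.    1.   -0.  ]
 [-0.96 -0.   -0.28]
 [-0.28  0.    0.96]] [[264.6   0.  258.6]
 [  0.  264.6 193. ]
 [  0.    0.    1. ]]
shift [ 1.6761 -1.5516 -0.4284] turn [-1.0000e-03 -1.1000e-03 -1.6191e+00] rows 16.71854582169922
```

Emit:
{"op": "step_arm", "data": {
  "targets": [
    [[0.84, -0.78, -0.43], [0, 0, -0.8]],
    [[0.84, -0.78, -0.43], [0, 0, -0.8]],
    [[0.84, -0.78, -0.43], [0, 0, -0.8]],
    [[0.84, -0.78, -0.43], [0, 0, -0.8]],
    [[0.84, -0.78, -0.43], [0, 0, -0.8]],
    [[0.84, -0.78, -0.43], [0, 0, -0.8]],
    [[0.84, -0.78, -0.43], [0, 0, -0.8]],
    [[0.84, -0.78, -0.43], [0, 0, -0.8]],
    [[0.84, -0.78, -0.43], [0, 0, -0.8]],
    [[0.84, -0.78, -0.43], [0, 0, -0.8]]
  ]
}}

```text
time_s: 0.98
position: [0.3496, -0.2018, 0.3629]
tool_rot: [[0.542, 0.84, 0.004], [0.84, -0.542, -0.002], [0.0, 0.005, -1.0]]
ft_force: [-0.2, -0.1, 0.7]
grip_width: 0.085
gripper_force: 0.0
```

Run:
```python
from h import *
mv([.53,0.1,.30],down(3.7))
```

```text
shift [ 1.1713 -0.0414  0.2096] turn [ 0.0059  0.0018 -0.8122] rows 8.565831998920187
```

Emit:
{"op": "step_arm", "data": {
  "targets": [
    [[1.0, -0.04, 0.1], [0, 0, -0.812]],
    [[1.0, -0.04, 0.1], [0, 0, -0.812]],
    [[1.0, -0.04, 0.1], [0, 0, -0.812]],
    [[1.0, -0.04, 0.1], [0, 0, -0.812]],
    [[1.0, -0.04, 0.1], [0, 0, -0.812]],
    [[1.0, -0.04, 0.1], [0, 0, -0.812]],
    [[1.0, -0.04, 0.1], [0, 0, -0.812]],
    [[1.0, -0.04, 0.1], [0, 0, -0.812]],
    [[1.0, -0.04, 0.1], [0, 0, -0.812]],
    [[1.0, -0.04, 0.1], [0, 0, -0.812]]
  ]
}}

```text
time_s: 1.82
position: [0.5019, 0.0517, 0.3298]
tool_rot: [[-0.06, 0.998, -0.001], [0.998, 0.06, -0.0], [-0.0, -0.001, -1.0]]
ft_force: [-0.7, 0.6, -1.0]
grip_width: 0.0854
gripper_force: 0.0
```

Run:
```python
from h import *
import pickle
d=cam('wrist'); save('w1',d); pickle.dump(d,open('w1.pkl','wb')); print(-d['R'].T@d['t']); P=cloud(d); z=P[...,2]
x,y=P[...,0],P[...,1]
for n,mm in [('box',(abs(x-.533)<.12)&(abs(y-.236)<.08)),('lid',(abs(x-.531)<.12)&(abs(y+.033)<.085))]:
    q=z[mm]; h=np.histogram(q,bins=np.arange(-.01,.07,.004)); print(n,mm.sum(),list(zip(h[1].round(3),h[0])))
```

```text
[0.49883069 0.12275079 0.47269429]
box 14455 [(np.float64(-0.01), np.int64(0)), (np.float64(-0.006), np.int64(53)), (np.float64(-0.002), np.int64(5486)), (np.float64(0.002), np.int64(5708)), (np.float64(0.006), np.int64(1050)), (np.float64(0.01), np.int64(267)), (np.float64(0.014), np.int64(152)), (np.float64(0.018), np.int64(228)), (np.float64(0.022), np.int64(140)), (np.float64(0.026), np.int64(121)), (np.float64(0.03), np.int64(121)), (np.float64(0.034), np.int64(127)), (np.float64(0.038), np.int64(144)), (np.float64(0.042), np.int64(119)), (np.float64(0.046), np.int64(133)), (np.float64(0.05), np.int64(601)), (np.float64(0.054), np.int64(5)), (np.float64(0.058), np.int64(0)), (np.float64(0.062), np.int64(0))]
lid 16887 [(np.float64(-0.01), np.int64(0)), (np.float64(-0.006), np.int64(33)), (np.float64(-0.002), np.int64(4418)), (np.float64(0.002), np.int64(92)), (np.float64(0.006), np.int64(49)), (np.float64(0.01), np.int64(85)), (np.float64(0.014), np.int64(5817)), (np.float64(0.018), np.int64(136)), (np.float64(0.022), np.int64(2)), (np.float64(0.026), np.int64(5)), (np.float64(0.03), np.int64(0)), (np.float64(0.034), np.int64(1)), (np.float64(0.038), np.int64(5)), (np.float64(0.042), np.int64(20)), (np.float64(0.046), np.int64(278)), (np.float64(0.05), np.int64(0)), (np.float64(0.054), np.int64(0)), (np.float64(0.058), np.int64(0)), (np.float64(0.062), np.int64(0))]
```

View pics/w1.png

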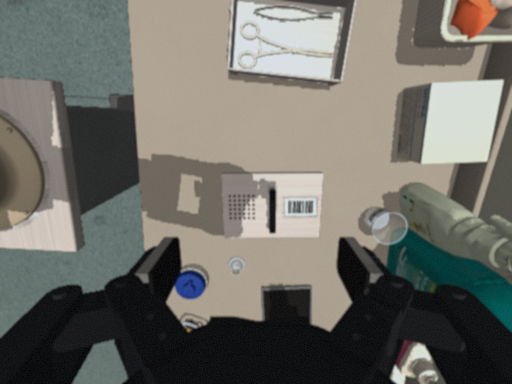

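Wrist view: lid at (272,205), bar at col 272, label at (300,206) on the +x half. The box is at (290,35), cut by the upper edge, so I shift the camera towards it.

Emit:
{"op": "step_arm", "data": {
  "targets": [
    [[0.25, 0.1, 0], [0, 0, 0]],
    [[0.25, 0.1, 0], [0, 0, 0]],
    [[0.25, 0.1, 0], [0, 0, 0]],
    [[0.25, 0.1, 0], [0, 0, 0]],
    [[0.25, 0.1, 0], [0, 0, 0]]
  ]
}}

```text
time_s: 2.28
position: [0.5273, 0.1272, 0.3306]
tool_rot: [[-0.057, 0.998, 0.0], [0.998, 0.057, -0.0], [-0.0, 0.0, -1.0]]
ft_force: [1.0, 0.0, 0.3]
grip_width: 0.0856
gripper_force: 0.0
```

```bash
cat > meas.py <<'E'
from h import *
def rectp(P,z0,z1,c,r,name,h=None):
    m=(P[...,2]>z0)&(P[...,2]<z1)&(abs(P[...,0]-c[0])<r[0])&(abs(P[...,1]-c[1])<r[1])
    n,l,s,_=cv2.connectedComponentsWithStats(cv2.dilate(m.astype(np.uint8),np.ones((3,3)))); m&=l==1+np.argmax(s[1:,4])
    q=P[m]; C,sz,a=cv2.minAreaRect((q[:,:2]*1000).astype(np.float32))
    a=(a+45)%90-45
    print(name,len(q),np.round(C,1),np.round(sz,1),round(a,2),'z',np.median(q[:,2]).round(4)); return C,a
E
python3 - <<'E'
from meas import *
import pickle
d=cam('wrist'); pickle.dump(d,open('w2.pkl','wb'))
for nm,d in [('w2',d),('w1',pickle.load(open('w1.pkl','rb'))),('top',pickle.load(open('top0.pkl','rb')))]:
    P=cloud(d); print(nm)
    rectp(P,.046,.06,(.533,.236),(.12,.08),'box')
    rectp(P,.012,.021,(.531,-.033),(.12,.085),'lid')
    rectp(P,.040,.053,(.531,-.033),(.12,.085),'grip')
print(env.observe()['position'])
E
```

```text
w2
box 1013 [535.3 239.5] [114.2 170.1] -2.36 z 0.0516
lid 5287 [530.9 -33.5] [180.  124.9] 3.91 z 0.0162
grip 277 [531.  -33.2] [11.  77.6] 3.25 z 0.0476
w1
box 739 [535.4 234.3] [104.8 170.6] -2.21 z 0.0516
lid 5995 [530.9 -33.9] [180.1 124.9] 3.93 z 0.0161
grip 302 [530.6 -33. ] [10.5 76.8] 4.17 z 0.0477
top
box 262 [535.7 237.8] [116.2 170.7] -2.59 z 0.0514
lid 2005 [531.8 -34.3] [180.6 124.1] 3.82 z 0.0168
grip 106 [531.5 -34.1] [12.4 75.3] 4.17 z 0.048
[0.52724244 0.12703947 0.33064992]
```

Run:
```python
from h import *
for z in (.1,.025): mv([.531,-.0335,z],down(3.9))
```

```text
shift [-0.5347 -0.0182  0.769 ] turn [ 0.0003  0.0005 -0.0141] rows 6.739693987743357
shift [-0.5346 -0.0182  1.019 ] turn [ 0.0003  0.0005 -0.0141] rows 8.279770759828024
```

Emit:
{"op": "step_arm", "data": {
  "targets": [
    [[-0.535, -0.018, 0.6], [0, 0, -0.014]],
    [[-0.535, -0.018, 0.6], [0, 0, -0.014]],
    [[-0.535, -0.018, 0.6], [0, 0, -0.014]],
    [[-0.535, -0.018, 0.6], [0, 0, -0.014]],
    [[-0.535, -0.018, 0.6], [0, 0, -0.014]],
    [[-0.535, -0.018, 0.6], [0, 0, -0.014]],
    [[-0.535, -0.018, 0.85], [0, 0, -0.014]],
    [[-0.535, -0.018, 0.85], [0, 0, -0.014]],
    [[-0.535, -0.018, 0.85], [0, 0, -0.014]]
  ],
  "jaw": 60
}}

```text
time_s: 3.08
position: [0.5281, -0.033, 0.0705]
tool_rot: [[-0.067, 0.998, -0.01], [0.998, 0.067, 0.003], [0.003, -0.01, -1.0]]
ft_force: [-0.7, 0.4, -1.3]
grip_width: 0.0595
gripper_force: 0.0
```

Run:
```python
from h import *
print(env.observe()['position']); mv([.531,-.0335,.025],down(3.9))
```

```text
[ 0.52805208 -0.03299375  0.0705155 ]
shift [-0.0029  0.0112  0.1516] turn [-0.0124 -0.0044 -0.0017] rows 1.09385306267412
```

Emit:
{"op": "step_arm", "data": {
  "targets": [
    [[0, 0, 0.05], [0, 0, 0]],
    [[0, 0, 0.1], [0, 0, 0]],
    [[0, 0, 0.15], [0, 0, 0]],
    [[0, 0, 0.15], [0, 0, 0]],
    [[0, 0, 0.15], [0, 0, 0]]
  ]
}}

```text
time_s: 3.5
position: [0.532, -0.0325, 0.0319]
tool_rot: [[-0.069, 0.998, 0.001], [0.998, 0.069, -0.0], [-0.0, 0.001, -1.0]]
ft_force: [0.7, -0.0, 0.0]
grip_width: 0.0598
gripper_force: 0.0
```

Run:
```python
from h import *
mv([.531,-.0335,.025],down(3.9))
```

```text
shift [-0.003  -0.0035  0.0229] turn [0.0014 0.0006 0.0016] rows 0.16791697147854834
```

Lower a little, settle, then close.

Emit:
{"op": "step_arm", "data": {
  "targets": [
    [[-0.003, -0.003, 0.022], [0, 0, 0]],
    [[-0.003, -0.003, 0.022], [0, 0, 0]],
    [[-0.003, -0.003, 0.022], [0, 0, 0]]
  ]
}}

```text
time_s: 3.75
position: [0.5309, -0.033, 0.0244]
tool_rot: [[-0.07, 0.998, 0.001], [0.998, 0.07, -0.0], [-0.0, 0.001, -1.0]]
ft_force: [-1.4, 0.3, 0.8]
grip_width: 0.0599
gripper_force: 0.0
```

Emit:
{"op": "step_arm", "data": {
  "targets": [
    [[0, 0, 0], [0, 0, 0]],
    [[0, 0, 0], [0, 0, 0]],
    [[0, 0, 0], [0, 0, 0]],
    [[0, 0, 0], [0, 0, 0]],
    [[0, 0, 0], [0, 0, 0]],
    [[0, 0, 0], [0, 0, 0]],
    [[0, 0, 0], [0, 0, 0]],
    [[0, 0, 0], [0, 0, 0]]
  ],
  "jaw": 0,
  "grip_force": 50
}}

```text
time_s: 4.42
position: [0.5308, -0.0328, 0.024]
tool_rot: [[-0.07, 0.998, 0.0], [0.998, 0.07, -0.0], [-0.0, 0.0, -1.0]]
ft_force: [-0.7, 0.4, 5.7]
grip_width: 0.011
gripper_force: 49.7
```

Emit:
{"op": "step_arm", "data": {
  "targets": [
    [[0, 0, -0.03], [0, 0, 0]],
    [[0, 0, -0.08], [0, 0, 0]],
    [[0, 0, -0.15], [0, 0, 0]],
    [[0, 0, -0.25], [0, 0, 0]],
    [[0, 0, -0.35], [0, 0, 0]],
    [[0, 0, -0.4], [0, 0, 0]],
    [[0, 0, -0.4], [0, 0, 0]],
    [[0, 0, -0.4], [0, 0, 0]]
  ]
}}

```text
time_s: 5.08
position: [0.5305, -0.0327, 0.1436]
tool_rot: [[-0.07, 0.998, 0.0], [0.998, 0.07, -0.0], [-0.0, 0.0, -1.0]]
ft_force: [-0.1, 0.1, -3.0]
grip_width: 0.0108
gripper_force: 49.1
```

Run:
```python
from meas import *
o=env.observe(); print(o['position'],o['tool_rot'])
for n in ('wrist','top'):
    d=cam(n); P=cloud(d); save('l'+n,d)
    rectp(P,.125,.148,(.531,-.033),(.12,.085),n+'lid')
mv([.5355,.2395,.145],down(-2.35))
```

```text
[ 0.53047927 -0.03271831  0.14362148] [[-6.99676216e-02  9.97549250e-01  1.62081470e-04]
 [ 9.97549260e-01  6.99676325e-02 -6.24741358e-05]
 [-7.36614840e-05  1.57313084e-04 -9.99999985e-01]]
wristlid 36552 [531.  -22.5] [180.8 101. ] 3.88 z 0.1359
toplid 415 [493.6 -72.4] [99.7 53.5] 3.58 z 0.1351
shift [ 0.9034  0.0821 -0.0087] turn [-0.0039 -0.0012  0.1414] rows 6.5259901569005905
```

Emit:
{"op": "step_arm", "data": {
  "targets": [
    [[0.06, 0.005, 0], [0, 0, 0.02]],
    [[0.18, 0.016, 0], [0, 0, 0.04]],
    [[0.3, 0.026, 0], [0, 0, 0.06]],
    [[0.42, 0.036, 0], [0, 0, 0.08]],
    [[0.54, 0.047, 0], [0, 0, 0.1]],
    [[0.66, 0.057, 0], [0, 0, 0.12]],
    [[0.78, 0.068, 0], [0, 0, 0.138]],
    [[0.86, 0.075, 0], [0, 0, 0.138]],
    [[0.906, 0.0786, 0], [0, 0, 0.138]],
    [[0.906, 0.0786, 0], [0, 0, 0.138]]
  ]
}}

```text
time_s: 6.02
position: [0.5343, 0.2422, 0.142]
tool_rot: [[0.035, 0.999, -0.003], [0.999, -0.035, -0.0], [-0.0, -0.003, -1.0]]
ft_force: [0.1, 0.2, -2.9]
grip_width: 0.0113
gripper_force: 49.1
```

Emit:
{"op": "step_arm", "data": {
  "targets": [
    [[0, 0, 0.05], [0, 0, 0]],
    [[0, 0, 0.1], [0, 0, 0]],
    [[0, 0, 0.15], [0, 0, 0]],
    [[0, 0, 0.15], [0, 0, 0]],
    [[0, 0, 0.15], [0, 0, 0]],
    [[0, 0, 0.15], [0, 0, 0]]
  ]
}}

```text
time_s: 6.52
position: [0.5357, 0.2394, 0.0992]
tool_rot: [[0.039, 0.999, 0.0], [0.999, -0.039, -0.0], [-0.0, 0.0, -1.0]]
ft_force: [-0.3, -0.3, -3.2]
grip_width: 0.0109
gripper_force: 49.1
```

Run:
```python
from meas import *
o=env.observe(); print(o['position'],o['tool_rot'])
for n in ('wrist','top'):
    d=cam(n); P=cloud(d); z=P[...,2]
    save('s'+n,d)
    rectp(P,o['position'][2]-.016,o['position'][2]+.002,(.535,.24),(.12,.085),n+'lid')
    m=(z>.04)&(z<.058)&(abs(P[...,0]-.535)<.1)&(abs(P[...,1]-.24)<.075); print('rim seen',m.sum(), P[m].min(0) if m.sum() else '',P[m].max(0) if m.sum() else '')
mv([.535,.2402,.0637],down(-2.2))
```

```text
[0.53566291 0.23939942 0.09919212] [[ 3.90537778e-02  9.99237025e-01  4.11522792e-04]
 [ 9.99237110e-01 -3.90537628e-02 -4.44951090e-05]
 [-2.83896469e-05  4.12946547e-04 -9.99999914e-01]]
wristlid 36516 [536.9 249.2] [101.7 180.8] -2.32 z 0.0915
rim seen 0  
toplid 1225 [536.  208.5] [ 71.6 182.1] -0.07 z 0.0919
rim seen 49 [0.44650171 0.17705938 0.04007995] [0.61698902 0.26454336 0.05188557]
shift [ 0.0014 -0.0027  0.1196] turn [ 0.0018 -0.0004 -0.0004] rows 0.8610118669590596
```

Emit:
{"op": "step_arm", "data": {
  "targets": [
    [[0.002, -0.001, 0.02], [0, 0, 0]],
    [[0.002, -0.001, 0.04], [0, 0, 0]],
    [[0.002, -0.001, 0.055], [0, 0, 0]],
    [[0.002, -0.001, 0.065], [0, 0, 0]],
    [[0.002, -0.001, 0.075], [0, 0, 0]],
    [[0.002, -0.001, 0.085], [0, 0, 0]],
    [[0.002, -0.001, 0.095], [0, 0, 0]],
    [[0.002, -0.001, 0.103], [0, 0, 0]],
    [[0.002, -0.001, 0.11], [0, 0, 0]],
    [[0.002, -0.001, 0.11], [0, 0, 0]]
  ]
}}

```text
time_s: 7.45
position: [0.5348, 0.2406, 0.0653]
tool_rot: [[0.038, 0.999, -0.001], [0.999, -0.038, -0.0], [-0.0, -0.001, -1.0]]
ft_force: [-0.9, 0.3, -1.9]
grip_width: 0.0111
gripper_force: 49.1
```

Run:
```python
from meas import *
o=env.observe(); print(o['position'],o['ft_force'],o['wrist_torque'])
d=cam('wrist'); P=cloud(d)
rectp(P,.048,.068,(.535,.24),(.12,.085),'lid')
```

```text
[0.53481719 0.24058257 0.06531363] [-0.85194362  0.33726101 -1.91360911] [ 0.02483892  0.01694356 -0.02225025]
lid 36518 [536.3 250.7] [101.2 180.5] -2.18 z 0.0576
```

Emit:
{"op": "step_arm", "data": {
  "targets": [
    [[0, 0, 0.003], [0, 0, 0]],
    [[0, 0, 0.006], [0, 0, 0]],
    [[0, 0, 0.007], [0, 0, 0]],
    [[0, 0, 0.007], [0, 0, 0]]
  ]
}}

```text
time_s: 7.83
position: [0.5351, 0.2406, 0.064]
tool_rot: [[0.038, 0.999, 0.001], [0.999, -0.038, 0.0], [0.0, 0.001, -1.0]]
ft_force: [-0.8, -0.1, 1.9]
grip_width: 0.0108
gripper_force: 49.5
```

Contact made; it is seated. Open in place, then lift.

Emit:
{"op": "step_arm", "data": {
  "targets": [
    [[0, 0, 0], [0, 0, 0]],
    [[0, 0, 0], [0, 0, 0]],
    [[0, 0, 0], [0, 0, 0]],
    [[0, 0, 0], [0, 0, 0]],
    [[0, 0, 0], [0, 0, 0]]
  ],
  "jaw": 60
}}

```text
time_s: 8.25
position: [0.535, 0.2406, 0.0637]
tool_rot: [[0.038, 0.999, 0.0], [0.999, -0.038, 0.0], [0.0, 0.0, -1.0]]
ft_force: [-0.8, -0.5, -0.1]
grip_width: 0.0602
gripper_force: 0.0
```

Emit:
{"op": "step_arm", "data": {
  "targets": [
    [[0, 0, -0.05], [0, 0, 0]],
    [[0, 0, -0.15], [0, 0, 0]],
    [[0, 0, -0.3], [0, 0, 0]],
    [[0, 0, -0.5], [0, 0, 0]],
    [[0, 0, -0.7], [0, 0, 0]],
    [[-0.1, 0, -0.9], [0, 0, 0]],
    [[-0.3, 0, -0.9], [0, 0, 0]],
    [[-0.5, 0, -0.9], [0, 0, 0]],
    [[-0.5, 0, -0.9], [0, 0, 0]],
    [[-0.5, 0, -0.9], [0, 0, 0]]
  ]
}}

```text
time_s: 9.08
position: [0.529, 0.0881, 0.3352]
tool_rot: [[0.039, 0.999, 0.002], [0.999, -0.039, -0.001], [-0.001, 0.002, -1.0]]
ft_force: [1.0, 0.9, -0.3]
grip_width: 0.0603
gripper_force: 0.0
```

Run:
```python
from meas import *
import pickle
o=env.observe(); print(o['time_s'],o['position'])
d=cam('wrist'); P=cloud(d); save('r1',d); pickle.dump(d,open('r1.pkl','wb'))
rectp(P,.051,.062,(.535,.24),(.12,.085),'lid')
m=(P[...,2]>.051)&(P[...,2]<.062)&(abs(P[...,0]-.535)<.1)&(abs(P[...,1]-.24)<.07)
q=P[m]; print(np.linalg.lstsq(np.c_[q[:,:2],np.ones(len(q))],q[:,2],rcond=None)[0])
d=cam('top'); pickle.dump(d,open('t1.pkl','wb')); P=cloud(d); rectp(P,.051,.062,(.535,.24),(.12,.085),'lid top')
```

```text
9.0833 [0.52895663 0.08809902 0.33524108]
lid 11184 [536.1 239.3] [123.6 180.3] -2.3 z 0.0561
[0.00170042 0.00123025 0.05491268]
lid top 595 [560.5 225.9] [100.1  81.7] -2.14 z 0.0567
```

View pics/r1.png

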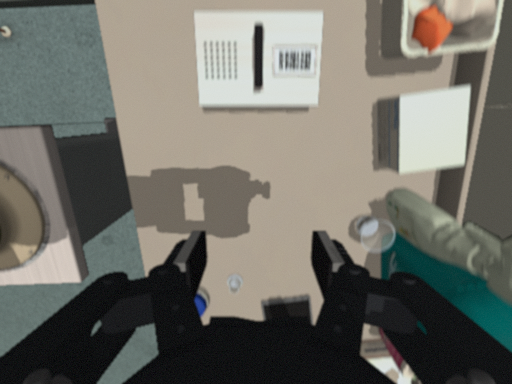

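The lid is seated: plate top at 56 mm and level, seen at (258,60) with the label at (295,60). Now I look at the reader.

Emit:
{"op": "step_arm", "data": {
  "targets": [
    [[-0.9, 0.13, 0], [0, 0, 0]],
    [[-0.9, 0.13, 0], [0, 0, 0]],
    [[-0.9, 0.13, 0], [0, 0, 0]],
    [[-0.9, 0.13, 0], [0, 0, 0]],
    [[-0.9, 0.13, 0], [0, 0, 0]],
    [[-0.9, 0.13, 0], [0, 0, 0]],
    [[-0.9, 0.13, 0], [0, 0, 0]],
    [[-0.9, 0.13, 0], [0, 0, 0]],
    [[-0.9, 0.13, 0], [0, 0, 0]],
    [[-0.9, 0.13, 0], [0, 0, 0]]
  ]
}}

```text
time_s: 10.02
position: [0.558, -0.1794, 0.3334]
tool_rot: [[0.037, 0.999, -0.0], [0.999, -0.037, 0.001], [0.001, -0.0, -1.0]]
ft_force: [-0.6, 0.4, -0.4]
grip_width: 0.0601
gripper_force: 0.0
```

Run:
```python
from meas import *
import pickle
print(env.observe()['position'])
d=cam('wrist'); save('r2',d); pickle.dump(d,open('r2.pkl','wb'));P=cloud(d); z=P[...,2]
m=(z>.1)&(z<.22)&(abs(P[...,0]-.57)<.06)&(P[...,1]<-.1)&(P[...,1]>-.33)
print(m.sum()); q=P[m]; v,u=np.where(m); print(u.min(),u.max(),v.min(),v.max())
c=q.mean(0);V=np.linalg.svd(q-c)[2];print(c,V)
```

```text
[ 0.5579718  -0.17935294  0.33343783]
1405
257 294 179 235
[ 0.57623274 -0.22584644  0.14613181] [[-0.07950804  0.74288574  0.66467981]
 [ 0.9948863   0.10080178  0.00634479]
 [ 0.06228746 -0.6617853   0.74710139]]
```

View pics/r2.png

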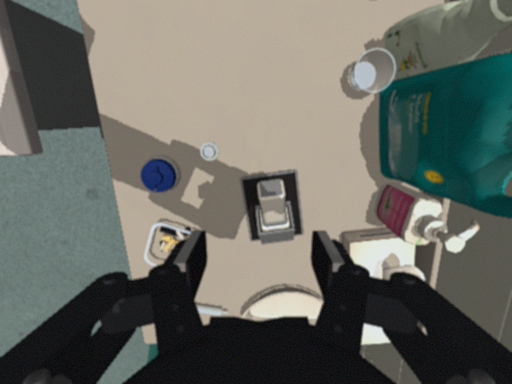

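```bash
cat > reader.py <<'E'
from meas import *
import pickle
d=pickle.load(open('r2.pkl','rb')); P=cloud(d); z=P[...,2]
m=(z>.09)&(z<.22)&(abs(P[...,0]-.57)<.06)&(P[...,1]<-.1)&(P[...,1]>-.33)
q=P[m]; rng=np.random.default_rng(0); rem=q; planes=[]
for k in range(3):
    best=None
    for i in range(600):
        a,b,c=rem[rng.choice(len(rem),3,False)]; n=np.cross(b-a,c-a); L=np.linalg.norm(n)
        if L<1e-6: continue
        n/=L; inl=abs((rem-a)@n)<.0012
        if best is None or inl.sum()>best.sum(): best=inl
    s=rem[best]; c=s.mean(0); V=np.linalg.svd(s-c)[2]; n=V[2]*np.sign(V[2,2]); print('plane',len(s),'c',c.round(4),'n',n.round(3),'ext',[np.ptp((s-c)@v).round(4) for v in V[:2]],'dir',V[0].round(3))
    planes.append(s); rem=rem[~best]
g=cv2.resize(d['img'][165:250,225:320],None,fx=6,fy=6,interpolation=cv2.INTER_CUBIC); cv2.imwrite('pics/rc.png',g[:,:,::-1])
dm=(z<.03)&(z>.004)&(abs(P[...,0]-.57)<.1)&(abs(P[...,1]+.27)<.09)&(d['img'].max(2)<60)
print('foot',dm.sum()); rectp(np.where(dm[...,None],P,np.nan),.004,.03,(.57,-.27),(.1,.09),'foot')
E
python3 reader.py
```

```text
plane 576 c [ 0.5765 -0.2286  0.1465] n [ 0.085 -0.757  0.648] ext [np.float64(0.1188), np.float64(0.0557)] dir [-0.064  0.645  0.762]
plane 316 c [ 0.5727 -0.1903  0.1734] n [-0.068  0.645  0.761] ext [np.float64(0.0274), np.float64(0.0203)] dir [-0.995 -0.101 -0.004]
plane 204 c [ 0.5788 -0.2541  0.1192] n [ 0.101 -0.718  0.688] ext [np.float64(0.1203), np.float64(0.0542)] dir [-0.047  0.688  0.725]
foot 1165
foot 1165 [ 580.4 -271.6] [ 95.3 120.2] 5.99 z 0.0111
```

View pics/rc.png

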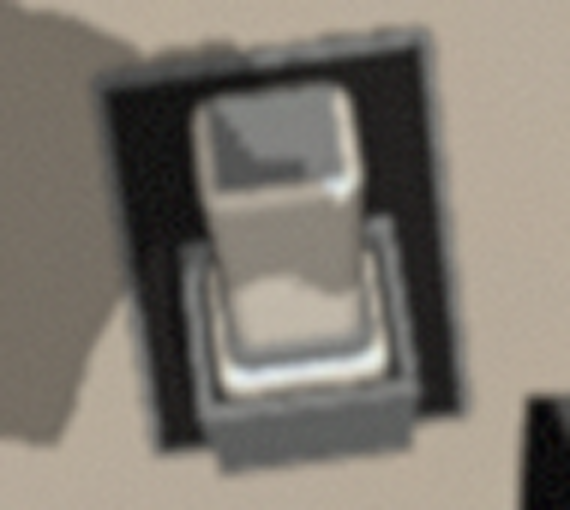

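The crop shows the tail face at (275,140), the handle running down into the head at (295,340), and the sleeve, which agrees with the plane fits. The window works out at z = 48 mm, as expected.

```bash
cat >> h.py <<'E'
tail=np.array([.5727,-.1903,.1734]); ax=np.array([-.068,.645,.761]); ax/=np.linalg.norm(ax)
yy=np.array([.9945,.102,0]); yy-=ax*(yy@ax); yy/=np.linalg.norm(yy); RG=np.c_[np.cross(yy,-ax),yy,-ax]
E
python3 - <<'E'
from h import *
mv(tail+.07*ax,RG); mv(tail-.041*ax,RG); print(tail+.07*ax,tail-.041*ax)
E
```

```text
shift [0.114  0.0291 0.3568] turn [-0.0646 -0.8975 -0.1703] rows 5.755482544612871
shift [-0.1237  0.063   0.6383] turn [-0.0646 -0.8975 -0.1703] rows 5.755482544612871
[ 0.56793945 -0.14514481  0.22667613] [ 0.57548832 -0.21674804  0.14219541]
```

Emit:
{"op": "step_arm", "data": {
  "targets": [
    [[0.11, 0.03, 0], [-0.065, -0.8975, -0.17]],
    [[0.114, 0.029, 0], [-0.065, -0.8975, -0.17]],
    [[0.114, 0.029, 0.05], [-0.065, -0.8975, -0.17]],
    [[0.114, 0.029, 0.1], [-0.065, -0.8975, -0.17]],
    [[0.114, 0.029, 0.2], [-0.065, -0.8975, -0.17]],
    [[0.114, 0.029, 0.3], [-0.065, -0.8975, -0.17]],
    [[0.114, 0.029, 0.355], [-0.065, -0.8975, -0.17]],
    [[0.114, 0.029, 0.355], [-0.065, -0.8975, -0.17]],
    [[0.114, 0.029, 0.355], [-0.065, -0.8975, -0.17]],
    [[0.114, 0.029, 0.355], [-0.065, -0.8975, -0.17]]
  ]
}}

```text
time_s: 10.9
position: [0.5687, -0.1465, 0.2293]
tool_rot: [[-0.074, 0.995, 0.07], [0.757, 0.102, -0.646], [-0.65, 0.005, -0.76]]
ft_force: [0.6, -0.9, 0.2]
grip_width: 0.0598
gripper_force: 0.0
```

Run:
```python
from h import *
print(env.observe()['q']);mv(tail-.041*ax,RG)
```

```text
[-10.25941769  24.99778638  80.27394646 -42.28428197  67.79481771
  -1.80684671]
shift [ 0.0099 -0.0028  0.3736] turn [ 0.0028  0.0015 -0.0045] rows 2.688936161559539
```

Emit:
{"op": "step_arm", "data": {
  "targets": [
    [[0.006, -0.002, 0.03], [0, 0, -0.004]],
    [[0.006, -0.002, 0.09], [0, 0, -0.004]],
    [[0.006, -0.002, 0.15], [0, 0, -0.004]],
    [[0.006, -0.002, 0.21], [0, 0, -0.004]],
    [[0.006, -0.002, 0.27], [0, 0, -0.004]],
    [[0.006, -0.002, 0.32], [0, 0, -0.004]],
    [[0.006, -0.002, 0.36], [0, 0, -0.004]],
    [[0.006, -0.002, 0.36], [0, 0, -0.004]],
    [[0.006, -0.002, 0.36], [0, 0, -0.004]]
  ]
}}

```text
time_s: 11.65
position: [0.5744, -0.2157, 0.1441]
tool_rot: [[-0.078, 0.995, 0.067], [0.757, 0.103, -0.646], [-0.649, 0.0, -0.761]]
ft_force: [1.0, 0.0, -0.2]
grip_width: 0.0598
gripper_force: 0.0
```

Run:
```python
from h import *
mv(tail-.041*ax,RG)
```

```text
shift [0.0012 0.0033 0.0075] turn [-0.0015  0.0007  0.0007] rows 0.05976966999531776
```

Good; nudge by 1 mm in y and close.

Emit:
{"op": "step_arm", "data": {
  "targets": [
    [[0.001, 0.003, 0.007], [0, 0, 0]],
    [[0.001, 0.003, 0.007], [0, 0, 0]],
    [[0.001, 0.003, 0.007], [0, 0, 0]],
    [[0.001, 0.003, 0.007], [0, 0, 0]],
    [[0.001, 0.003, 0.007], [0, 0, 0]],
    [[0.001, 0.003, 0.007], [0, 0, 0]],
    [[0.001, 0.003, 0.007], [0, 0, 0]],
    [[0.001, 0.003, 0.007], [0, 0, 0]]
  ],
  "jaw": 0,
  "grip_force": 60
}}

```text
time_s: 12.32
position: [0.5755, -0.2158, 0.1427]
tool_rot: [[-0.079, 0.995, 0.068], [0.756, 0.104, -0.646], [-0.649, 0.0, -0.76]]
ft_force: [-1.9, 5.3, 6.5]
grip_width: 0.0317
gripper_force: 60.0
```

Emit:
{"op": "step_arm", "data": {
  "targets": [
    [[0, 0, -0.02], [0, 0, 0]],
    [[0, 0, -0.06], [0, 0, 0]],
    [[0, 0, -0.11], [0, 0, 0]],
    [[0, 0, -0.17], [0, 0, 0]],
    [[0, 0, -0.23], [0, 0, 0]],
    [[0, 0, -0.29], [0, 0, 0]],
    [[0, 0, -0.35], [0, 0, 0]],
    [[0, 0, -0.4], [0, 0, 0]],
    [[0, 0, -0.4], [0, 0, 0]],
    [[0, 0, -0.4], [0, 0, 0]]
  ]
}}

```text
time_s: 13.15
position: [0.5674, -0.1382, 0.2333]
tool_rot: [[-0.08, 0.994, 0.068], [0.757, 0.105, -0.645], [-0.649, 0.0, -0.761]]
ft_force: [0.1, -1.3, -2.1]
grip_width: 0.0314
gripper_force: 60.0
```

Run:
```python
from h import *
d=cam('side'); cv2.imwrite('pics/sd.png',cv2.resize(d['img'][100:300,130:400],None,fx=2.5,fy=2.5)[:,:,::-1])
lab=np.array([.588,.2372]); L=[lab[0],lab[1],.26]
mv([.575,-.10,.32],down(-2.3));
```

```text
shift [-0.0936  0.0393 -0.3032] turn [0.0634 0.8967 0.1767] rows 5.758068227141075
```

View pics/sd.png

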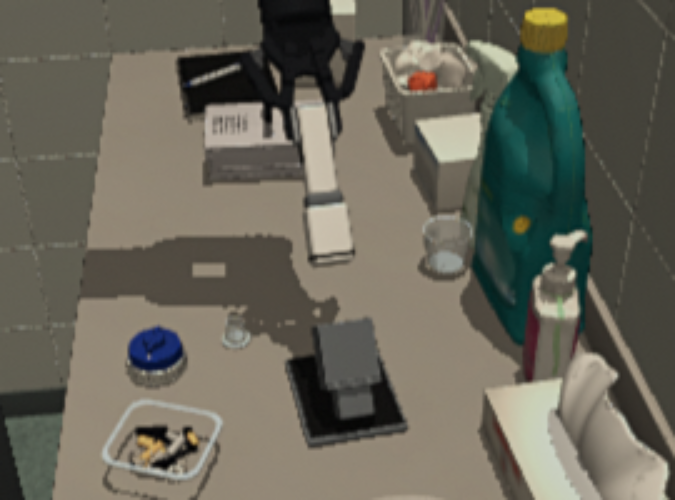

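The reader is out of the sleeve and held in line between the fingers (tail at (315,110), nose at (330,250)). Next I lift it and turn it upright.

Emit:
{"op": "step_arm", "data": {
  "targets": [
    [[-0.09, 0.04, -0.3], [0.063, 0.897, 0.177]],
    [[-0.09, 0.04, -0.3], [0.063, 0.897, 0.177]],
    [[-0.09, 0.04, -0.3], [0.063, 0.897, 0.177]],
    [[-0.09, 0.04, -0.3], [0.063, 0.897, 0.177]],
    [[-0.09, 0.04, -0.3], [0.063, 0.897, 0.177]],
    [[-0.09, 0.04, -0.3], [0.063, 0.897, 0.177]],
    [[-0.09, 0.04, -0.3], [0.063, 0.897, 0.177]],
    [[-0.09, 0.04, -0.3], [0.063, 0.897, 0.177]],
    [[-0.09, 0.04, -0.3], [0.063, 0.897, 0.177]]
  ]
}}

```text
time_s: 13.95
position: [0.5752, -0.0999, 0.3184]
tool_rot: [[0.04, 0.999, -0.0], [0.999, -0.04, -0.002], [-0.002, -0.0, -1.0]]
ft_force: [-0.2, 0.3, -2.2]
grip_width: 0.0316
gripper_force: 60.5
```

Run:
```python
from h import *
mv([.588,.2372,.30],down(-2.3));
```

```text
shift [ 1.1247 -0.0027  0.0588] turn [-0.0002  0.0029 -0.0003] rows 8.102117823425456
```

Emit:
{"op": "step_arm", "data": {
  "targets": [
    [[0.08, 0, 0], [0, 0, 0]],
    [[0.2, 0, 0], [0, 0, 0]],
    [[0.32, 0, 0], [0, 0, 0]],
    [[0.44, 0, 0], [0, 0, 0]],
    [[0.56, 0, 0], [0, 0, 0]],
    [[0.68, -0.001, 0], [0, 0, 0]],
    [[0.8, -0.001, 0], [0, 0, 0]],
    [[0.9, -0.002, 0], [0, 0, 0]],
    [[1.0, -0.002, 0], [0, 0, 0]],
    [[1.0, -0.002, 0], [0, 0, 0]]
  ]
}}

```text
time_s: 14.78
position: [0.5857, 0.2059, 0.3185]
tool_rot: [[0.033, 0.999, 0.001], [0.999, -0.033, -0.001], [-0.001, 0.001, -1.0]]
ft_force: [0.9, 0.5, -2.2]
grip_width: 0.0315
gripper_force: 60.4
```

Run:
```python
from h import *
mv([.588,.2372,.26],down(-2.3));
```

```text
shift [0.1048 0.004  0.1951] turn [0.0018 0.0007 0.0087] rows 1.593386922287731
```

Emit:
{"op": "step_arm", "data": {
  "targets": [
    [[0.05, 0.002, 0.05], [0, 0, 0]],
    [[0.1, 0.002, 0.1], [0, 0, 0]],
    [[0.12, 0.002, 0.15], [0, 0, 0]],
    [[0.12, 0.002, 0.19], [0, 0, 0]],
    [[0.12, 0.002, 0.19], [0, 0, 0]],
    [[0.12, 0.002, 0.19], [0, 0, 0]],
    [[0.12, 0.002, 0.19], [0, 0, 0]]
  ]
}}

```text
time_s: 15.37
position: [0.5891, 0.2361, 0.2632]
tool_rot: [[0.04, 0.999, 0.003], [0.999, -0.04, -0.001], [-0.001, 0.003, -1.0]]
ft_force: [0.3, -0.2, -1.1]
grip_width: 0.0314
gripper_force: 60.5
```

Run:
```python
from meas import *
o=env.observe(); print(o['position'],o['tool_rot'],o['qvel'])
mv([.588,.2372,.26],down(-2.3))
for n in ('top','side'):
    d=cam(n); save('f'+n,d); P=cloud(d)
    rectp(P,.053,.0595,(.536,.24),(.12,.085),n+' lid')
    m=(P[...,2]>.1)&(P[...,2]<.19)&(abs(P[...,0]-.588)<.04)&(abs(P[...,1]-.237)<.05); q=P[m]
    if len(q): print('head',len(q),q.min(0),q.max(0))
img=d['img'][60:230,150:350]; cv2.imwrite('pics/f.png',cv2.resize(img,None,fx=3.5,fy=3.5)[:,:,::-1])
```

```text
[0.58907058 0.2360895  0.26317028] [[ 3.98328795e-02  9.99201615e-01  3.07801870e-03]
 [ 9.99206088e-01 -3.98304239e-02 -8.55049254e-04]
 [-7.31767806e-04  3.10963410e-03 -9.99994897e-01]] [-5.31808015e-01 -2.78579846e-01 -2.71745624e-01  4.73656617e-02
  2.16574359e-04 -3.79112973e-02]
shift [ 0.0036 -0.0037  0.0106] turn [0.004  0.0009 0.0004] rows 0.08454730380656626
top lid 1583 [536.4 238.1] [124.6 180.3] -2.09 z 0.0563
head 115 [0.56682449 0.21740167 0.14229647] [0.61099471 0.25210692 0.18989851]
side lid 678 [535.4 236.2] [129.3 179.2] -2.49 z 0.0548
head 185 [0.5662639  0.21223422 0.13633059] [0.61094809 0.22865713 0.18991793]
```

View pics/f.png

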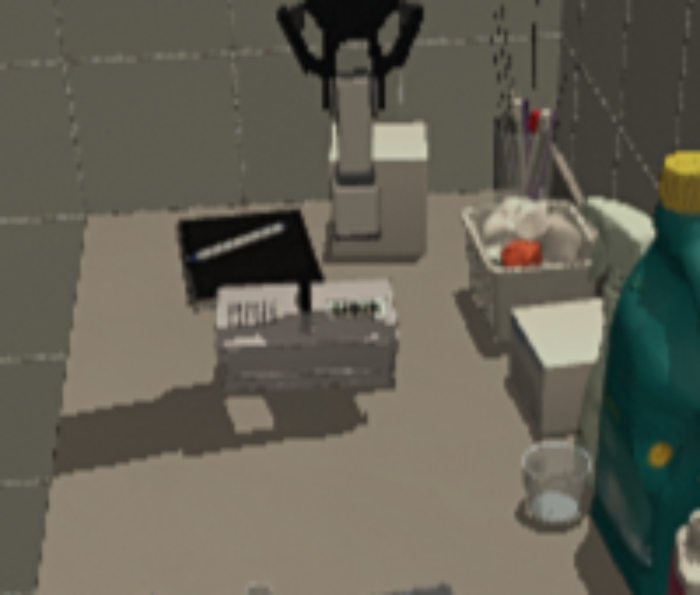

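The reader hangs upright at (355,210) above the label at (355,310). Its nose is 80 mm above the code and centred in x. I settle and hand in.

Emit:
{"op": "step_arm", "data": {
  "targets": [
    [[0, 0, 0], [0, 0, 0]],
    [[0, 0, 0], [0, 0, 0]],
    [[0, 0, 0], [0, 0, 0]],
    [[0, 0, 0], [0, 0, 0]],
    [[0, 0, 0], [0, 0, 0]],
    [[0, 0, 0], [0, 0, 0]]
  ]
}}

```text
time_s: 15.97
position: [0.589, 0.2359, 0.2622]
tool_rot: [[0.04, 0.999, 0.001], [0.999, -0.04, -0.0], [-0.0, 0.001, -1.0]]
ft_force: [0.6, -0.9, -1.8]
grip_width: 0.0314
gripper_force: 60.5
```

```bash
python3 -c "
from h import *
o=env.observe(); print(o['position'],abs(o['qvel']).max()); print(close_job())"
```

```text
[0.58903799 0.23586553 0.26218445] 0.07733982824022978
the job is handed in; nothing more can be done
None
```

I handed the job in at about 16 s: the lid measured level and fully down on the box, and the reader was held still, window down, about 8 cm above the bar code; no verdict came back.

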